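# Hold the source shutter open for an open-beam reference count

## Task

The gamma bench needs its open-beam reference count: lift the brass absorber plate (yellow top edge) out of the beam and lower it upright, all the way down, into its own rack slot, the one with yellow tags, without letting it fall. Only then press the red dead-man handle of the source shutter down to the middle of its travel, where the lever stands level over the green band and the shutter is open (released it is shut, and pressed right through it trips the interlock, so never go there), and keep it there: your program finishes while still holding the handle down. Leave the other plates and things where they are.

Things in the scene. Friction and masses are not known exactly. Their poses are not given: they have to be found in the camera images.
- plate_brass: The brass absorber: an upright grey frame 70 mm wide (its x), 10 mm thick (its y), 85 mm tall (its z), about 0.27 kg, with a 60 mm brass disc in both faces and a yellow strip along the top edge. Origin at its centre, 42.5 mm above its foot. It starts standing loose in the holder in the middle of the gamma bench. Pinch it across its thickness from above.
- holder_floor (a point): Centre of the floor of the bench's absorber holder, a black slot like the rack's, 50 mm above the table, where the brass plate starts. Axes as the bench: x along the slot, y along the beam. On the +y side, 65 mm off, ends the source's steel snout, with the white housing behind it, 149 mm above the table; on the -y side, 65 mm off, the black detector tube (clamps up to 124 mm).
- brass_slot_floor (a point): Floor centre of the brass plate's own slot, 17 mm above the table. The slot runs along this point's x: 78 mm long, 13.5 mm wide (y), 25 mm deep, then flared to a mouth of 25 mm; the rim is 33 mm above the floor. z is up. With the plate fully home its centre is 42.5 mm above this point and its x lies along this x, either way round. A yellow tag marks each end of the slot.
- rack: Low aluminium rack plate 130 x 210 mm in front of the bench, origin under its centre, with four black slots side by side along its y, 50 mm apart, in any order: yellow tags (brass, empty), green tags (wood, empty: its plate lies on the table), blue tags (steel plate in it), white tags (acrylic plate in it).
- shutter_handle (a point): The red dead-man handle: a round bar 24 mm in diameter, 70 mm long, level along its own x, at the free end of a steel lever on the source housing. Origin at its centre: about 125 mm above the table released, 95 mm in mid travel, 65 mm pressed right through. Free all round for 60 mm but for the lever arm at its +x end. Press it from above or grip it across.
- shutter_hinge (a point): Point on the level hinge line of the shutter lever, 95 mm above the table, on the source housing; the handle's centre swings about it at 120 mm, in the vertical plane through both. Axes as the bench: x along the hinge line, y along the beam (towards the handle), z up.
- shutter (a joint): Angle (rad) of the shutter lever: 0 released (lever rises 0.25 rad towards the handle; shut), 0.25 lever level, over the green band (open), 0.5 pressed right through onto its stop (interlock tripped). A spring drives it back to 0 when let go: at the handle it takes about 1.7 N to start, 5 N at 0.25 and 8.5 N at 0.5.
- plate_wood: Bystander: wood absorber, same frame as the brass one with a green strip, lying flat on the table, 10 mm thick; origin at its centre.
- plate_steel: Bystander: steel absorber, same frame with a blue strip, standing in its own rack slot (blue tags); origin at its centre.
- plate_acrylic: Bystander: white acrylic absorber, same frame with a white strip, standing in its own rack slot (white tags); origin at its centre.
- survey_meter: Bystander: yellow hand-held survey meter 140 x 75 x 32 mm lying on the table; origin at the centre of its underside.
- timer: Bystander: white round timer, 60 mm across and 21 mm tall, on the table; origin under its centre.
- screwdriver: Bystander: screwdriver 190 mm long lying on the table behind the bench; origin on the underside.

How it is judged:
By the outcome, as a careful person would: the job done as asked, in the order asked, and still so for the second after the job is handed in, while the arm keeps its last pose, push and grip.
It also fails if it takes over 64 s, if anything falls off the work surface, if the arm or the gripper's body presses on something with over 40 N, if the wrist force passes 120 N, or if a joint passes its speed limit or range.

## Robot

A 6-joint arm with a two-finger parallel gripper is mounted at the origin on the work surface. World frame = base frame: x ahead of the robot, y to its left, z up, the work surface at z = 0. Lengths are in m, angles in rad, forces in N, time in s.
With the tool pointing down it reaches from about 0.3 to 0.875 m from the base axis. Payload 6.4 kg.
Tool frame: the origin (TCP) lies midway between the tips of the shut fingers; the grasp point (between the pads) lies 19 mm behind it; z points along the fingers, y is the line along which they close (so a half turn about z gives the same grasp; the last joint's range is limited). The gripper opens to 85 mm and grips with 20 to 120 N. Pads are 22 mm wide; open, the fingers measure 114 mm over their backs; the gripper's body (76 mm by 85 mm) begins 54 mm behind the grasp point. The pads swing forward as they close: fully open they stand 13 mm farther back than shut.
Start: joints at [-0.206, 0.181, 1.607, -0, 1.354, -0.206], TCP at [0.575, 0, 0.231] pointing down, gripper open.
Joint ranges: [-2.99, 2.99], [-0.89, 2.07], [0.3, 2.58], [-1.14, 4.28], [0, 2.63], [-3.12, 3.12]. Speed limits (rad/s): [2.57, 2.57, 3.01, 3.14, 3.14, 3.14].

## Interface

Orientations are given as a unit quaternion [w, x, y, z].
In Python, from bench import status, camera, ctrl gives the robot as it stands. The module is installed in compiled form; this text tells all that it offers.
- The arm moves only by the shell command python3 -m handwheel 'ROWS'. ROWS is JSON, a list that holds one entry, the list of rows, each a list of 7 numbers: the opening, from -1 (shut) to 1 (fully open), then the shift along the tool's x, y, z in cm, then the turn, a rotation vector about the tool's x, y, z in degrees. A call has 1 to 10 rows; each row is the pose to reach, as a shift and turn from the pose commanded when the call began, along the tool's axes at that moment; what a row does not reach only later rows make up. A row lasts 1/8 s, in which the tool goes at most 62.5 mm and 10.7 degrees, less where a joint would pass 70% of its speed; a pose out of reach is approached as far as the arm can. A call with a gripper value outside its range is refused whole. The fingers move at their own pace and stop on an object; the grip force is fixed at half the most. Time passes only in rows, so rows that repeat a pose let the fingers close. It gives the time, the measured TCP pose, the force, the opening and the grip force at its end, in the units of the state.
- status.get_obs(): the state, without advancing time (a new reading comes with each control period).
- camera(name): name is "scene" or "side" or "wrist"; returns a dict with "frame" (420x560x3 uint8, blue, green, red), "depth" (420x560 float32, m along the optical axis (not along the pixel's ray), 0 where there is no reading), "fx", "fy", "cx", "cy" (pixels), "extrinsics" (4x4, takes a point from camera to world coordinates); the wrist camera has in their place "hand_eye" (4x4, takes a point from camera to tool coordinates, whose origin is the TCP and whose axes are the flange's). Camera axes: x right, y down, z forward; pixel columns grow to the right and rows downward; lengths in m; the calibration is good to about 2 mm. The wrist camera is an equidistant fisheye: a pixel r from the principal point sees the ray r / f radians off the axis. A picture is of the moment at which its call begins: read the wrist's pose just before it.
- ctrl.hand_in(): hands the job in; it is judged then, once.
The state is a dict: "time_s": time; "q": joint angles; "dq": joint speeds; "joint_efforts": joint torques, N m; "eef_pos": TCP position; "eef_rot": TCP orientation; "wrist_force": force on the tool from outside, world axes, zero at the start; "torque": the same for the moment, N m; "opening": opening from 0.0 (shut) to 1.0 (fully open); "grasp_force": force on a finger pad.
Only numpy, scipy, OpenCV 4.12 (cv2) and the standard library are available. Lean on these libraries where they do the work, as an engineer would, in place of code of your own. Each camera call takes 0.05 s, during which the arm holds its last target. There are 200 camera calls.

## Working session

There is one attempt and no reset: what is moved stays moved. The work goes in short steps, Python scripts to look and compute and a shell command to move; the robot and the scene stay as the last step left them, time stands still between calls to the robot, and variables do not carry over. Pictures are saved under pics/ and viewed, at most 10 in all, crops included, and the job is handed in when it is done.

```bash
mkdir -p pics; python3 - <<'E'
from bench import status,camera
import cv2,numpy as np,pickle
o=status.get_obs();print(o)
for n in("scene","side"):
    c=camera(n);pickle.dump(c,open(n+'.pkl','wb'));cv2.imwrite(f'pics/{n}0.png',c['frame']);print(n,c['fx'],c['cx'],c['cy'],c['extrinsics'].round(3).tolist())
E
```

```text
{'time_s': 0.0, 'q': array([-2.06304558e-01,  1.81543883e-01,  1.60803056e+00,  2.08757879e-05,
        1.35379802e+00, -2.06315981e-01]), 'dq': array([-0.00152038,  0.00155812,  0.00055533,  0.00016719, -0.00043819,
        0.00070654]), 'joint_efforts': array([ 3.41415571e-04, -4.44869328e+01, -3.51340663e+01, -2.51131587e-04,
        9.11703974e-03,  3.43231875e-05]), 'eef_pos': array([5.74437776e-01, 1.39189652e-04, 2.30371661e-01]), 'eef_rot': array([-7.50393127e-04,  7.07104058e-01,  7.07108944e-01, -4.78479956e-04]), 'wrist_force': array([-0.09147952, -0.31269748,  0.1975626 ]), 'torque': array([ 0.01531844, -0.04131743, -0.02126434]), 'grasp_force': 0.0, 'opening': 0.9987440500939392}
scene 455.6125780124161 276.3703361074953 200.4721425279192 [[-0.677, 0.637, -0.368, 1.1], [0.736, 0.586, -0.34, 0.465], [-0.001, -0.501, -0.866, 1.332], [0.0, 0.0, 0.0, 1.0]]
side 538.9784516234353 280.0769341213345 209.16531709765232 [[0.74, -0.509, 0.44, -0.148], [-0.673, -0.573, 0.468, -0.826], [0.014, -0.643, -0.766, 1.383], [0.0, 0.0, 0.0, 1.0]]
```

View pics/scene0.png

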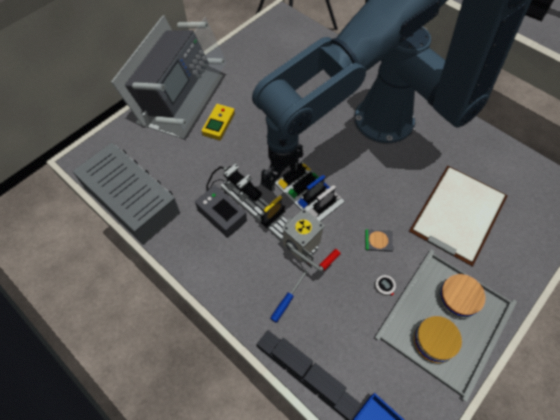

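View pics/side0.png

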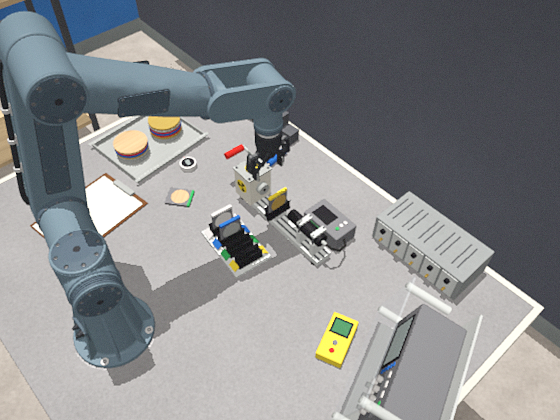

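The scene view shows the brass plate's yellow edge at (272,208), the red handle at (330,260) and the rack at (308,190). The side view shows the plate at (277,202), the handle at (235,152) and the yellow slot at the low-right rack end, near (235,265).

```bash
cat > h.py <<'E'
import numpy as np,cv2,pickle
def cloud(c):
    h,w=c['depth'].shape;v,u=np.mgrid[:h,:w];d=c['depth']
    p=np.stack([(u-c['cx'])/c['fx']*d,(v-c['cy'])/c['fy']*d,d],-1)
    E=c['extrinsics'];return p@E[:3,:3].T+E[:3,3]
def blobs(c,cols,box=(0.3,0.9,-0.35,0.4,0.003,0.2),mn=6):
    P=cloud(c);hsv=cv2.cvtColor(c['frame'],cv2.COLOR_BGR2HSV)
    inb=(P[...,0]>box[0])&(P[...,0]<box[1])&(P[...,1]>box[2])&(P[...,1]<box[3])&(P[...,2]>box[4])&(P[...,2]<box[5])&(c['depth']>0)
    for n,(lo,hi) in cols.items():
        m=((cv2.inRange(hsv,np.array(lo),np.array(hi))>0)&inb).astype(np.uint8)
        k,l,s,ce=cv2.connectedComponentsWithStats(m)
        for i in range(1,k):
            if s[i,4]<mn: continue
            q=P[l==i];xy=q[:,:2]-q[:,:2].mean(0);e,V=np.linalg.eigh(xy.T@xy/len(q))
            print(n,s[i,4],'px',ce[i].round(1),'mean',q.mean(0).round(4),'min',q.min(0).round(3),'max',q.max(0).round(3),'ang',round(np.degrees(np.arctan2(V[1,1],V[0,1])),1),'sd',np.sqrt(e).round(4))
C={'yellow':((20,110,90),(35,255,255)),'red':((0,150,80),(6,255,255)),'blue':((105,120,60),(128,255,255)),'green':((45,100,50),(85,255,255))}
E
python3 - <<'E'
from h import *
for n in('scene','side'):
    print(n);blobs(pickle.load(open(n+'.pkl','rb')),C)
c=pickle.load(open('side.pkl','rb'));cv2.imwrite('pics/s_crop.png',cv2.resize(c['frame'][130:290,180:370],None,fx=4,fy=3.75,interpolation=cv2.INTER_CUBIC))
E
```

```text
scene
yellow 57 px [282.5 183.4] mean [ 0.4824 -0.0775  0.0265] min [ 0.47  -0.103  0.008] max [ 0.491 -0.06   0.036] ang 77.1 sd [0.005  0.0102]
yellow 84 px [271.2 204.2] mean [ 0.6095 -0.0097  0.1297] min [ 0.573 -0.058  0.027] max [ 0.64  -0.001  0.141] ang -171.6 sd [0.0107 0.0196]
yellow 182 px [303.2 226.4] mean [0.6093 0.1171 0.1503] min [0.587 0.094 0.144] max [0.634 0.14  0.158] ang 153.9 sd [0.0122 0.0125]
red 164 px [329.8 258.8] mean [0.6292 0.2351 0.1346] min [0.594 0.224 0.123] max [0.663 0.244 0.142] ang 178.9 sd [0.0057 0.02  ]
blue 97 px [315.4 181.9] mean [0.4367 0.0235 0.0906] min [ 0.356 -0.012  0.005] max [0.477 0.037 0.11 ] ang -164.5 sd [0.012  0.0255]
blue 16 px [325.7 185.1] mean [0.3914 0.036  0.0314] min [0.381 0.025 0.019] max [0.409 0.047 0.059] ang -143.1 sd [0.0053 0.0092]
blue 52 px [302.6 202.6] mean [0.4934 0.0221 0.0275] min [0.484 0.005 0.021] max [0.503 0.037 0.038] ang 82.9 sd [0.005  0.0086]
blue 251 px [281.4 307.2] mean [0.7989 0.2061 0.0234] min [0.75  0.188 0.01 ] max [0.843 0.222 0.032] ang -170.7 sd [0.0065 0.0268]
green 8 px [315.1 174.6
[... 1860 characters left out ...]
0049 0.0095]
green 41 px [190.1 198.2] mean [0.4469 0.251  0.0099] min [0.42  0.229 0.003] max [0.475 0.273 0.016] ang -140.6 sd [0.0028 0.0209]
green 9 px [313.4 223.7] mean [ 0.6528 -0.1288  0.0568] min [ 0.621 -0.15   0.048] max [ 0.658 -0.113  0.106] ang 48.2 sd [0.0068 0.0149]
green 7 px [337.  228.3] mean [ 0.6872 -0.1967  0.069 ] min [ 0.683 -0.2    0.067] max [ 0.69  -0.193  0.071] ang -144.8 sd [0.0023 0.003 ]
green 34 px [253.3 238.3] mean [ 0.4869 -0.0312  0.0303] min [ 0.476 -0.049  0.018] max [ 0.498 -0.011  0.046] ang 83.9 sd [0.006  0.0098]
green 61 px [225.3 254. ] mean [ 0.3855 -0.0175  0.0258] min [ 0.375 -0.037  0.014] max [ 0.401 -0.001  0.034] ang 83.3 sd [0.0054 0.0095]
```

View pics/s_crop.png

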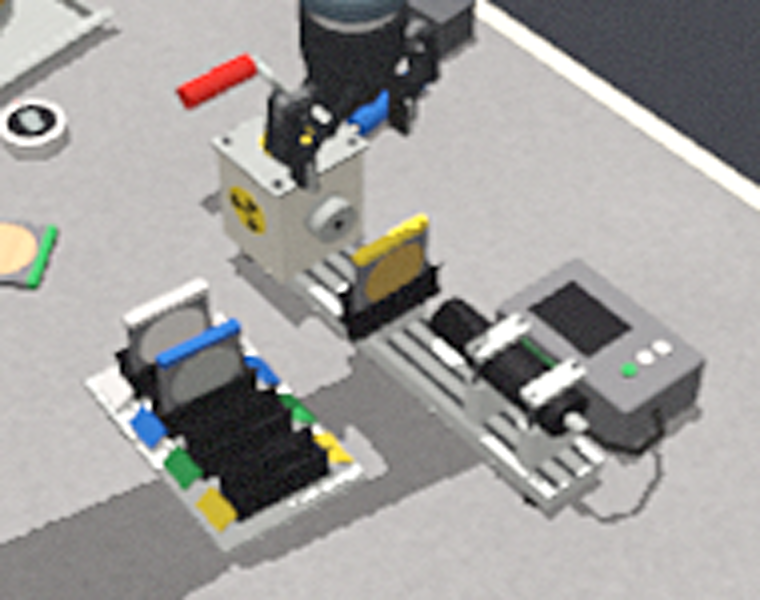

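The crop confirms that the yellow slot is empty at the near, -y end of the rack. The tags give its centre as about (0.430,-0.0735) with yaw about -6.9°. The plate stands near (0.608,-0.011). I'll go above it, turn a quarter and look with the wrist camera.

```bash
python3 -m handwheel '[[[0,-1,3.4,-3,0,0,10],[0,-1,3.4,-3,0,0,20],[0,-1,3.4,-3,0,0,30],[0,-1,3.4,-3,0,0,40],[0,-1,3.4,-3,0,0,50],[0,-1,3.4,-3,0,0,60],[0,-1,3.4,-3,0,0,70],[0,-1,3.4,-3,0,0,80],[0,-1,3.4,-3,0,0,90],[0,-1,3.4,-3,0,0,90]]]'
cat >> h.py <<'E'
from scipy.spatial.transform import Rotation as R
def wrist(c,o):
    h,w=c['depth'].shape;v,u=np.mgrid[:h,:w].astype(float);x=(u-c['cx'])/c['fx'];y=(v-c['cy'])/c['fy']
    t=np.hypot(x,y)+1e-9;k=np.tan(np.minimum(t,1.5))/t*c['depth']
    p=np.stack([x*k,y*k,c['depth']],-1);H=c['hand_eye'];p=p@H[:3,:3].T+H[:3,3]
    q=o['eef_rot'];T=R.from_quat([q[1],q[2],q[3],q[0]]).as_matrix();return p@T.T+o['eef_pos']
def shot(name,n='wrist'):
    from bench import status,camera
    o=status.get_obs();c=camera(n);cv2.imwrite(f'pics/{name}.png',c['frame'])
    P=wrist(c,o) if n=='wrist' else cloud(c)
    return o,c,P
def pick(c,P,col,box,show=True):
    hsv=cv2.cvtColor(c['frame'],cv2.COLOR_BGR2HSV);lo,hi=C[col]
    m=(cv2.inRange(hsv,np.array(lo),np.array(hi))>0)&(c['depth']>0)
    for i in range(3): m&=(P[...,i]>box[2*i])&(P[...,i]<box[2*i+1])
    q=P[m];
    if len(q)<5: print(col,'few',len(q));return
    (cx,cy),(a,b),an=cv2.minAreaRect(q[:,:2].astype(np.float32)*1000)
    xy=q[:,:2]-q[:,:2].mean(0);e,V=np.linalg.eigh(xy.T@xy)
    print(col,len(q),'mean',q.mean(0).round(4),'z',q[:,2].min().round(4),q[:,2].max().round(4),'rect mm',round(cx,1),round(cy,1),round(a,1),round(b,1),round(an,1),'pca ang',round(np.degrees(np.arctan(V[1,1]/V[0,1])),1),'px',np.argwhere(m).mean(0)[::-1].round())
E
python3 - <<'E'
from h import *
o,c,P=shot('w1');print(o['eef_pos'],o['eef_rot'],o['q'],c['fx'],c['hand_eye'].round(3).tolist())
pick(c,P,'yellow',(.54,.68,-.06,.04,.125,.145))
pick(c,P,'yellow',(.44,.52,-.12,-.04,.01,.05));pick(c,P,'yellow',(.34,.41,-.12,-.04,.01,.05))
pick(c,P,'red',(.5,.75,.15,.3,.11,.15))
for n in('scene','side'):
    c=pickle.load(open(n+'.pkl','rb'));P=cloud(c);print(n)
    pick(c,P,'yellow',(.54,.68,-.06,.04,.128,.145));pick(c,P,'red',(.5,.75,.15,.3,.11,.15))
E
```

```text
time_s: 1.35
eef_pos: [0.6088, -0.0099, 0.2608]
eef_rot: [-0.0, 1.0, 0.001, -0.0]
wrist_force: [0.8, -0.9, -0.6]
opening: 0.495
grasp_force: 0.0
[ 0.60876123 -0.00993349  0.26078782] [-9.68236907e-05  9.99999589e-01  7.81729513e-04 -4.48166763e-04] [-2.11026515e-01  2.33143752e-01  1.48489326e+00  8.94910397e-07
  1.42447265e+00  1.35820622e+00] 325.19226210127806 [[0.001, -0.952, -0.308, 0.079], [1.0, 0.001, -0.001, -0.0], [0.001, -0.308, 0.952, -0.143], [0.0, 0.0, 0.0, 1.0]]
yellow 950 mean [ 0.607  -0.0081  0.1353] z 0.1288 0.1376 rect mm 605.0 -8.0 10.4 71.3 88.4 pca ang -1.6 px [271. 203.]
yellow 74 mean [ 0.4845 -0.0679  0.0253] z 0.0121 0.0333 rect mm 482.8 -78.1 33.8 17.0 84.3 pca ang -84.5 px [316. 268.]
yellow 49 mean [ 0.3789 -0.0605  0.0283] z 0.0191 0.0493 rect mm 384.0 -62.9 28.1 31.5 79.9 pca ang 59.7 px [307. 332.]
red 1309 mean [0.6277 0.2267 0.1323] z 0.1187 0.1382 rect mm 626.8 231.4 23.6 69.8 89.3 pca ang -1.5 px [ 43. 184.]
scene
yellow 77 mean [ 0.6097 -0.0073  0.135 ] z 0.1282 0.1409 rect mm 606.6 -7.4 12.4 67.7 88.6 pca ang 0.1 px [272. 204.]
red 164 mean [0.6292 0.2351 0.1346] z 0.1226 0.1418 rect mm 628.4 234.7 20.0 69.3 89.3 pca ang -1.1 px [330. 259.]
side
yellow 82 mean [ 0.6038 -0.0115  0.135 ] z 0.128 0.1439 rect mm 606.8 -11.7 17.3 71.4 89.9 pca ang -1.6 px [277. 194.]
red 119 mean [0.6251 0.2266 0.1329] z 0.1221 0.1422 rect mm 626.6 229.8 23.9 68.3 89.5 pca ang -3.7 px [234. 151.]
```

View pics/w1.png

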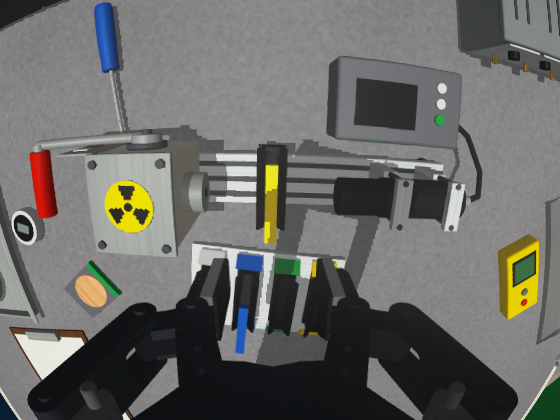

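The wrist view shows the plate's yellow edge upright at (271,203), z 0.135 and 71 mm long, so its centre is (0.606,-0.008) with yaw -1.6°. The empty yellow slot lies at (318,290), and the handle at (43,184) measures (0.627,0.231). Next I'll descend and grip.

```bash
python3 -m handwheel '[[[0,-0.3,-0.2,4,0,0,1.6],[0,-0.3,-0.2,8,0,0,1.6],[0,-0.3,-0.2,11,0,0,1.6],[0,-0.3,-0.2,14,0,0,1.6],[0,-0.3,-0.2,15.5,0,0,1.6],[0,-0.3,-0.2,16.5,0,0,1.6],[0,-0.3,-0.2,16.5,0,0,1.6]]]' && python3 -m handwheel '[[[-0.5,0,0,0,0,0,0],[-0.6,0,0,0,0,0,0],[-0.7,0,0,0,0,0,0],[-0.8,0,0,0,0,0,0],[-0.9,0,0,0,0,0,0],[-1,0,0,0,0,0,0],[-1,0,0,0,0,0,0],[-1,0,0,0,0,0,0]]]'
```

```text
time_s: 2.28
eef_pos: [0.606, -0.008, 0.0962]
eef_rot: [-0.0, 1.0, -0.014, -0.0]
wrist_force: [0.0, 1.0, -0.3]
opening: 0.499
grasp_force: 0.0
time_s: 3.28
eef_pos: [0.6064, -0.0082, 0.0969]
eef_rot: [0.0, 1.0, -0.014, 0.0]
wrist_force: [-0.5, -1.1, 6.0]
opening: 0.109
grasp_force: 58.7
```

```bash
python3 -m handwheel '[[[-1,0,0,-1,0,0,0],[-1,0,0,-2,0,0,0],[-1,0,0,-3.5,0,0,0],[-1,0,0,-5,0,0,0],[-1,0,0,-7,0,0,0],[-1,0,0,-9,0,0,0],[-1,0,0,-10,0,0,0],[-1,0,0,-10,0,0,0]]]'
python3 - <<'E'
from h import *
o,c,P=shot('w2')
pick(c,P,'yellow',(.54,.68,-.06,.04,.2,.26))
E
```

```text
time_s: 4.28
eef_pos: [0.6066, -0.0081, 0.1975]
eef_rot: [0.0, 1.0, -0.014, 0.001]
wrist_force: [-0.8, -0.6, -2.1]
opening: 0.107
grasp_force: 58.3
yellow 3633 mean [ 0.6162 -0.008   0.2356] z 0.2158 0.238 rect mm 610.4 -7.4 11.5 61.7 88.6 pca ang -1.6 px [272. 295.]
```

```bash
python3 -m handwheel '[[[-1,-2,0.8,0,0,0,0.6],[-1,-5,2,0,0,0,2],[-1,-8,3.3,0,0,0,3],[-1,-11,4.6,0,0,0,4],[-1,-14,5.8,0,0,0,5.3],[-1,-16.5,6.7,0,0,0,5.3],[-1,-17.4,7,0,0,0,5.3],[-1,-17.4,7,0,0,0,5.3],[-1,-17.4,7,0,0,0,5.3]]]'
python3 - <<'E'
from h import *
C['yellow']=((20,90,60),(35,255,255))
o,c,P=shot('w3');print(o['eef_rot'])
pick(c,P,'yellow',(.35,.5,-.15,0,.2,.26))
for x in(.487,.385):
  for col,y in(('yellow',-.075),('green',-.025),('blue',.025)): pick(c,P,col,(x-.035,x+.035,y-.03,y+.03,.0185,.04))
for n in('scene','side'):
    o,c,P=shot('c_'+n,n);print(n);pick(c,P,'yellow',(.35,.5,-.15,0,.2,.26))
    for x in(.487,.385):
      for col,y in(('yellow',-.075),('green',-.025),('blue',.025)): pick(c,P,col,(x-.03,x+.03,y-.03,y+.03,.0185,.04))
E
```

```text
time_s: 5.45
eef_pos: [0.4308, -0.073, 0.1963]
eef_rot: [-0.0, 0.998, -0.06, 0.0]
wrist_force: [-0.1, 0.5, -2.2]
opening: 0.111
grasp_force: 58.5
[-5.38328443e-05  9.98192543e-01 -6.00965753e-02  2.12593469e-04]
yellow 3683 mean [ 0.4403 -0.0738  0.2344] z 0.2135 0.2367 rect mm 434.6 -73.2 12.6 61.7 83.5 pca ang -6.9 px [272. 296.]
yellow 701 mean [ 0.4814 -0.0782  0.0265] z 0.0185 0.0329 rect mm 481.4 -78.3 34.3 17.9 83.1 pca ang 82.9 px [272. 138.]
green 641 mean [ 0.4873 -0.0288  0.0265] z 0.0187 0.0335 rect mm 486.9 -28.5 33.7 18.3 82.6 pca ang 83.9 px [220. 138.]
blue 594 mean [0.493  0.0203 0.0266] z 0.0185 0.0334 rect mm 492.7 20.9 33.9 18.4 80.2 pca ang 82.3 px [172. 140.]
yellow 17 mean [ 0.3769 -0.0591  0.0264] z 0.0203 0.0316 rect mm 377.2 -65.6 33.4 16.6 86.2 pca ang 74.9 px [266. 240.]
green 254 mean [ 0.3821 -0.017   0.027 ] z 0.0189 0.0382 rect mm 383.4 -16.5 33.6 18.2 84.4 pca ang 88.1 px [225. 240.]
blue 223 mean [0.3871 0.0293 0.026 ] z 0.0191 0.0328 rect mm 388.2 32.4 33.0 17.6 84.9 pca ang -83.1 px [183. 240.]
scene
yellow 40 mean [ 0.4506 -0.0755  0.2328] z 0.209
[... 801 characters left out ...]
129 -0.075   0.2245] z 0.2 0.2405 rect mm 424.1 -79.4 24.3 60.5 61.0 pca ang -16.9 px [242. 220.]
yellow 32 mean [ 0.4822 -0.0797  0.0275] z 0.0188 0.0361 rect mm 481.2 -79.8 30.1 17.4 85.5 pca ang 85.1 px [262. 249.]
green 30 mean [ 0.487  -0.0325  0.0302] z 0.0228 0.0397 rect mm 485.8 -33.0 33.8 16.2 88.2 pca ang 89.0 px [254. 238.]
blue few 0
yellow 59 mean [ 0.3791 -0.0689  0.0268] z 0.0196 0.0349 rect mm 378.2 -69.4 34.1 18.9 82.3 pca ang 84.3 px [234. 265.]
green 59 mean [ 0.3848 -0.0184  0.0266] z 0.0193 0.0392 rect mm 386.1 -19.2 38.1 20.3 82.1 pca ang 82.9 px [225. 254.]
blue 52 mean [0.3909 0.0303 0.0275] z 0.0192 0.0377 rect mm 392.0 29.6 33.6 17.9 78.4 pca ang 85.8 px [217. 243.]
```

View pics/w3.png

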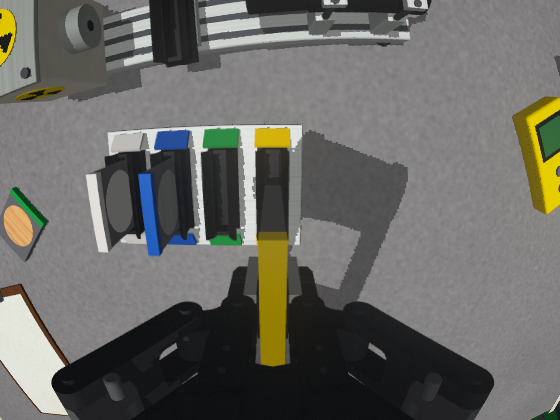

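The wrist view shows the plate, yellow strip at (272,300), hanging in line with the yellow-tagged slot, whose far tag is at (272,138). The measured plate centre (0.4304,-0.0727) and slot centre (0.430,-0.0725) agree to within a millimetre, so I'll lower it.

```bash
python3 -m handwheel '[[[-1,0,0,2,0,0,0],[-1,0,0,4.5,0,0,0],[-1,0,0,7,0,0,0],[-1,0,0,8.5,0,0,0],[-1,0,0,9.5,0,0,0],[-1,0,0,10.2,0,0,0],[-1,0,0,10.9,0,0,0],[-1,0,0,11.5,0,0,0],[-1,0,0,12,0,0,0],[-1,0,0,12,0,0,0]]]' && python3 -m handwheel '[[[-1,0,0,0.4,0,0,0],[-1,0,0,0.8,0,0,0],[-1,0,0,1.1,0,0,0],[-1,0,0,1.3,0,0,0],[-1,0,0,1.3,0,0,0]]]'
```

```text
time_s: 6.85
eef_pos: [0.4299, -0.073, 0.076]
eef_rot: [-0.0, 0.998, -0.06, -0.0]
wrist_force: [0.5, -1.0, -2.1]
opening: 0.113
grasp_force: 58.5
time_s: 7.48
eef_pos: [0.4301, -0.0731, 0.0639]
eef_rot: [-0.0, 0.998, -0.06, -0.0]
wrist_force: [-5.0, 1.6, 7.4]
opening: 0.112
grasp_force: 60.0
```

The foot touches at exactly the predicted height (TCP 0.0639). I'll release, rise and check.

```bash
python3 -m handwheel '[[[-0.7,0,0,0,0,0,0],[-0.6,0,0,0,0,0,0],[-0.4,0,0,0,0,0,0],[-0.3,0,0,0,0,0,0],[-0.3,0,0,0,0,0,0]]]' && python3 -m handwheel '[[[-0.3,0,0,-1,0,0,0],[-0.3,0,0,-3,0,0,0],[-0.3,0,0,-6,0,0,0],[-0.3,0,0,-10,0,0,0],[-0.3,0,0,-13,0,0,0],[-0.3,0,0,-13,0,0,0]]]'
python3 - <<'E'
from h import *
o,c,P=shot('w4')
pick(c,P,'yellow',(.35,.5,-.15,0,.06,.15));pick(c,P,'blue',(.35,.52,-.05,.1,.09,.15))
o,c,P=shot('s4','side')
pick(c,P,'yellow',(.35,.5,-.15,0,.06,.15))
E
```

```text
time_s: 8.1
eef_pos: [0.4301, -0.0731, 0.0633]
eef_rot: [0.0, 0.998, -0.06, -0.0]
wrist_force: [0.5, 0.1, -0.2]
opening: 0.35
grasp_force: 0.0
time_s: 8.85
eef_pos: [0.4319, -0.0739, 0.1965]
eef_rot: [0.001, 0.998, -0.06, 0.003]
wrist_force: [-1.0, -0.2, 0.4]
opening: 0.352
grasp_force: 0.0
yellow 1186 mean [ 0.4311 -0.073   0.1023] z 0.0963 0.1051 rect mm 429.1 -72.6 10.2 70.7 83.4 pca ang -6.5 px [272. 214.]
blue 1255 mean [0.4418 0.026  0.1014] z 0.0926 0.1046 rect mm 440.2 27.4 11.6 70.8 82.8 pca ang -6.8 px [149. 215.]
yellow 185 mean [ 0.4288 -0.0773  0.0882] z 0.0611 0.1084 rect mm 431.0 -75.4 19.2 69.9 87.6 pca ang -6.6 px [248. 246.]
```

View pics/w4.png

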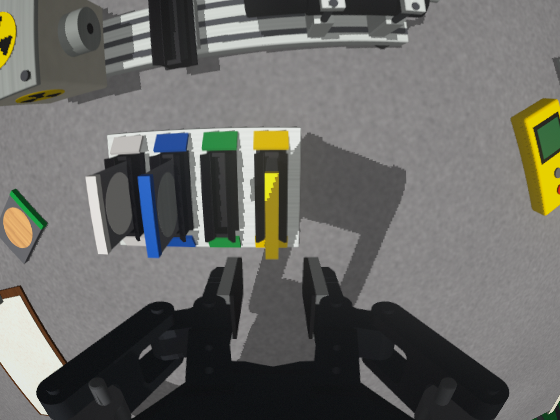

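The brass plate stands fully home: its top edge at (272,214) is at z 0.102, as high as the steel plate, and it is centred. Now I'll shut the fingers, rise and go over the handle.

```bash
python3 -m handwheel '[[[-1,0,0,-3,0,0,0],[-1,0,0,-6,0,0,0],[-1,2,-4,-6,0,0,-1],[-1,4.5,-9,-6,0,0,-2],[-1,7,-14.5,-6,0,0,-3],[-1,9.5,-20,-6,0,0,-4],[-1,12,-25,-6,0,0,-5],[-1,14.5,-30,-6,0,0,-5.3],[-1,15.9,-32.5,-6,0,0,-5.3],[-1,15.9,-32.5,-6,0,0,-5.3]]]'
python3 - <<'E'
from h import *
o,c,P=shot('w5');print(o['eef_pos'],o['eef_rot'],o['opening'])
pick(c,P,'red',(.5,.75,.15,.3,.09,.16))
for n in('scene','side'):
    o,c,P=shot('h_'+n,n);pick(c,P,'red',(.5,.75,.15,.3,.09,.16))
E
```

```text
time_s: 10.2
eef_pos: [0.6265, 0.232, 0.2504]
eef_rot: [0.0, 1.0, -0.013, -0.002]
wrist_force: [-0.2, -0.4, -0.2]
opening: -0.002
grasp_force: 0.0
[0.62652716 0.23201481 0.25038407] [ 2.74174307e-04  9.99916334e-01 -1.27871870e-02 -1.93319923e-03] -0.002163588806453042
red 2095 mean [0.6291 0.2325 0.1345] z 0.1255 0.1384 rect mm 627.2 232.5 22.6 70.0 88.0 pca ang -1.7 px [272. 201.]
red 152 mean [0.6311 0.2353 0.1349] z 0.1271 0.1426 rect mm 628.0 233.8 22.8 69.5 87.9 pca ang -2.0 px [329. 259.]
red 115 mean [0.6245 0.2264 0.1329] z 0.1195 0.1421 rect mm 625.7 229.2 27.1 68.7 90.0 pca ang -2.7 px [234. 151.]
```

View pics/w5.png

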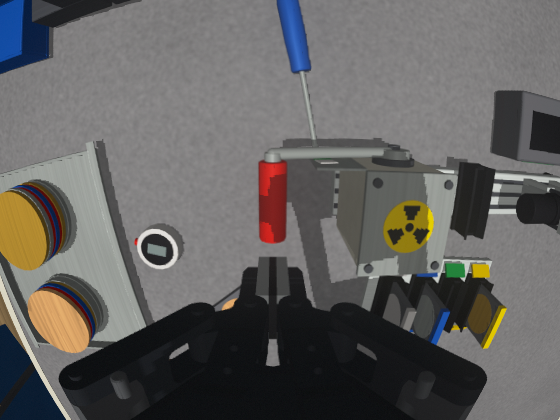

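The handle lies squarely below the shut fingers, at (272,201) in the picture. It measures (0.627,0.2325) with its top at z 0.138, as expected. I'll press slowly, watching height and force.

```bash
python3 -m handwheel '[[[-1,0,-0.2,4,0,0,0],[-1,0,-0.2,8,0,0,0],[-1,0,-0.2,10,0,0,0],[-1,0,-0.2,10.8,0,0,0],[-1,0,-0.2,10.8,0,0,0]]]' && python3 -m handwheel '[[[-1,0,0,0.4,0,0,0],[-1,0,0,0.8,0,0,0],[-1,0,0,1.2,0,0,0],[-1,0,-0.1,1.6,0,0,0],[-1,0,-0.1,2,0,0,0],[-1,0,-0.1,2.4,0,0,0],[-1,0,-0.1,2.8,0,0,0],[-1,0,-0.1,2.8,0,0,0]]]'
```

```text
time_s: 10.98
eef_pos: [0.6275, 0.2322, 0.146]
eef_rot: [-0.0, 1.0, -0.014, 0.0]
wrist_force: [0.1, -0.7, 1.0]
opening: -0.002
grasp_force: 0.0
time_s: 11.98
eef_pos: [0.6272, 0.2334, 0.117]
eef_rot: [-0.0, 1.0, -0.014, 0.0]
wrist_force: [1.4, 2.0, 5.0]
opening: 0.0
grasp_force: 2.2
```

```bash
python3 -m handwheel '[[[-1,0,0,0.3,0,0,0],[-1,0,0,0.6,0,0,0],[-1,0,0,0.7,0,0,0],[-1,0,0,0.7,0,0,0],[-1,0,0,0.7,0,0,0],[-1,0,0,0.7,0,0,0]]]'
python3 - <<'E'
from h import *
for n in('scene','side','wrist'):
    o,c,P=shot('p_'+n,n);pick(c,P,'red',(.5,.75,.15,.3,.05,.16));print(o['eef_pos'],o['wrist_force'])
    if n!='wrist': pick(c,P,'green',(.5,.75,.12,.3,.05,.16))
    if n=='scene': cv2.imwrite('pics/p_crop.png',cv2.resize(c['frame'][200:310,250:370],None,fx=5,fy=5,interpolation=cv2.INTER_CUBIC))
E
```

```text
time_s: 12.72
eef_pos: [0.6272, 0.2336, 0.1105]
eef_rot: [-0.0, 1.0, -0.014, 0.0]
wrist_force: [-0.5, 4.3, 5.6]
opening: -0.003
grasp_force: 2.6
red 46 mean [0.6527 0.2372 0.1093] z 0.1007 0.116 rect mm 650.9 237.5 19.6 22.2 85.6 pca ang 0.9 px [324. 268.]
[0.62716965 0.23357576 0.11052865] [-0.52324646  4.28437453  5.60814326]
green few 0
red 95 mean [0.6228 0.2284 0.1072] z 0.0952 0.1316 rect mm 628.3 228.3 25.6 70.6 78.2 pca ang -5.4 px [233. 157.]
[0.62717004 0.23358667 0.11051801] [0.58957285 3.82577071 6.04360617]
green few 0
red 2680 mean [0.6489 0.2359 0.1078] z 0.0928 0.1216 rect mm 644.6 235.9 22.7 35.9 88.8 pca ang -7.2 px [267. 230.]
[0.62717959 0.23357038 0.11053307] [0.30621225 3.99550596 4.64478178]
```

View pics/p_crop.png

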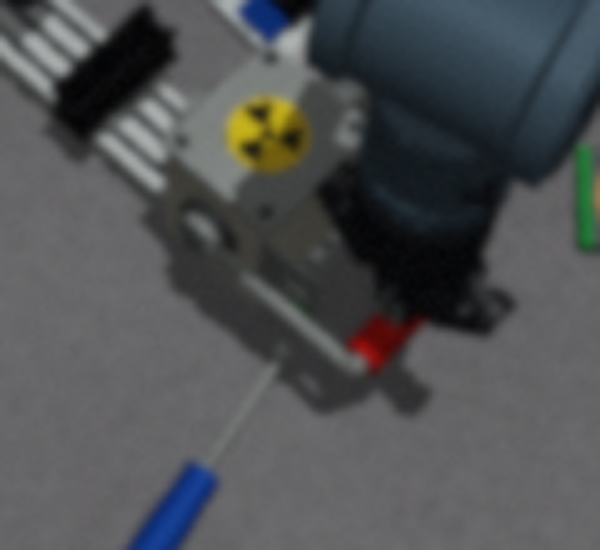

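View pics/p_wrist.png

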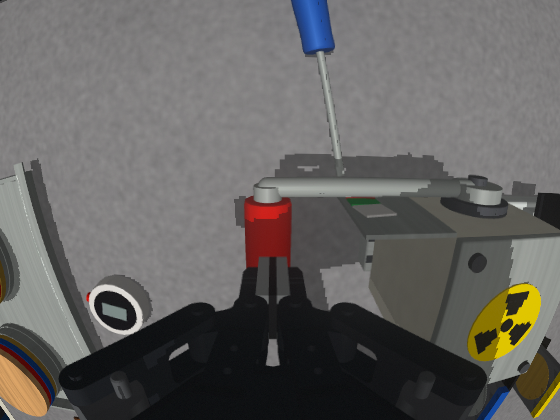

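The wrist view shows the fingertips on the red bar near (267,260), with the lever nearly level alongside. The scene crop shows the same. I'll measure the bar's ridge and the lever slope.

```bash
cat > lev.py <<'E'
from h import *
o,c,P=shot('l');print(o['eef_pos'].round(4),o['wrist_force'].round(1))
hsv=cv2.cvtColor(c['frame'],cv2.COLOR_BGR2HSV)
m=(cv2.inRange(hsv,np.array((0,150,60)),np.array((6,255,255)))>0)&(P[...,0]>.643)&(P[...,0]<.658)&(P[...,2]>.05)&(P[...,2]<.16)
q=P[m];r=np.median(q[:,1]);s=q[abs(q[:,1]-r)<.004];print('bar y',r.round(4),'ridge z',np.median(s[:,2]).round(4),len(s))
v=np.arange(170,200);g=P[165:205,290:440];k=(g[...,0]>.66)&(g[...,0]<.71)&(g[...,2]>.07)&(g[...,2]<.15)
g=g[k]
for y in np.arange(.14,.24,.01):
    t=g[abs(g[:,1]-y)<.004]
    if len(t)>5: print('lever',round(y,3),len(t),np.percentile(t[:,2],90).round(4),t[:,0].mean().round(3))
E
python3 lev.py
```

```text
[0.6272 0.2336 0.1106] [-0.5  3.6  4.6]
bar y 0.2357 ridge z 0.1103 495
lever 0.14 8 0.099 0.667
lever 0.15 227 0.1015 0.667
lever 0.16 259 0.1017 0.667
lever 0.17 272 0.102 0.667
lever 0.18 294 0.1024 0.668
lever 0.19 303 0.1025 0.668
lever 0.2 308 0.103 0.668
lever 0.21 327 0.1032 0.668
lever 0.22 332 0.1034 0.669
```

The bar ridge (0.1103) and the lever slope (0.027 rad) both put the joint at about 0.22, so 3 mm more is needed.

```bash
python3 -m handwheel '[[[-1,0,0,0.1,0,0,0],[-1,0,0,0.2,0,0,0],[-1,0,0,0.3,0,0,0],[-1,0,0,0.3,0,0,0],[-1,0,0,0.3,0,0,0],[-1,0,0,0.3,0,0,0],[-1,0,0,0.3,0,0,0],[-1,0,0,0.3,0,0,0]]]'; python3 lev.py
python3 - <<'E'
from h import *
o,c,P=shot('f_side','side');pick(c,P,'yellow',(.35,.5,-.15,0,.09,.15))
print(o['time_s'])
E
```

```text
time_s: 13.92
eef_pos: [0.6272, 0.2338, 0.1077]
eef_rot: [-0.0, 1.0, -0.014, 0.0]
wrist_force: [0.1, 4.4, 5.2]
opening: -0.004
grasp_force: 2.7
[0.6272 0.2338 0.1077] [0.1 4.4 5.2]
bar y 0.2358 ridge z 0.1073 499
lever 0.15 236 0.1005 0.667
lever 0.16 262 0.1007 0.667
lever 0.17 277 0.1007 0.667
lever 0.18 284 0.1008 0.668
lever 0.19 299 0.1009 0.668
lever 0.2 308 0.1008 0.668
lever 0.21 336 0.1008 0.668
lever 0.22 351 0.1009 0.668
yellow 99 mean [ 0.4282 -0.0756  0.1013] z 0.0901 0.1073 rect mm 430.0 -74.5 16.1 70.6 83.7 pca ang -6.1 px [247. 243.]
13.975
```

The lever is level to within 0.006 rad and steady, and the plate is still home. I'm handing in.

```bash
python3 -c "
from bench import ctrl
print(ctrl.hand_in())"
```

```text
the job is handed in; nothing more can be done
None
```

The brass plate stands upright and fully down in its yellow-tagged slot, the gripper is still holding the shutter handle at mid travel with the lever level, and the job was handed in at about 14 s; no verdict came back.

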